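# Fasten the funnel ring bracket to the tester's rail with a quarter-turn thumbscrew

## Robot

A 7-joint arm with a two-finger parallel gripper is mounted at the origin on the work surface. World frame = base frame: x ahead of the robot, y to its left, z up, the work surface at z = 0. Lengths are in m, angles in rad, forces in N, time in s.
With the tool pointing down it reaches from about 0.4 to 0.85 m from the base axis. Payload 10.4 kg.
Tool frame: the origin (TCP) lies midway between the tips of the shut fingers; the grasp point (between the pads) lies 19 mm behind it; z points along the fingers, y is the direction in which the jaws open and shut (so a half turn about z gives the same grasp; the last joint's range is limited). The gripper opens to 85 mm and grips with 20 to 120 N. Pads are 22 mm wide; open, the fingers measure 114 mm over their backs; the gripper's body (76 mm by 85 mm) begins 54 mm behind the grasp point. The pads swing forward as they close: fully open they stand 13 mm farther back than shut.
Start: joints at [1.174, 0.332, -0.065, 1.46, 0.022, 1.35, -0.088], TCP at [0.228, -0.582, 0.231] pointing down, gripper open.
Joint ranges: [-2.6, 2.6], [-0.5, 2.12], [-1.47, 1.34], [0.16, 2.42], [-1.27, 4.41], [0.06, 2.06], [-2.6, 2.6]. Speed limits (rad/s): [2.22, 2.22, 2.79, 2.79, 3.14, 3.14, 3.14].

## Interface

Orientations are given as a unit quaternion [x, y, z, w].
In Python, from workcell import manip, viewer gives the robot as it stands.
- The arm moves only by the tool move_arm, never from a script. Its argument "deltas" is a list of rows, each a list of 7 numbers: the shift along the tool's x, y, z in m, then the turn, a rotation vector about the tool's x, y, z in degrees, then the opening, from -1 (shut) to 1 (fully open). In form: [[dx, dy, dz, wx, wy, wz, gripper], ...]. A call has 1 to 10 rows; each row shifts and turns the commanded pose from where the row before left it, along the tool's axes as they then stand; what a row does not reach is not made up. A row lasts 1/8 s, in which the tool goes at most 62.5 mm and 10.7 degrees, less where a joint would pass 70% of its speed; a pose out of reach is approached as far as the arm can. A call with a gripper value outside its range is refused whole. The fingers move at their own pace and stop on an object; "force" is the grip in N (left out, the last holds). Time passes only in rows, so rows that do not move let the fingers close. It gives the time, the measured TCP pose, the force and the opening at its end, in the units of the state.
- manip.get_obs(): the state, without advancing time (a new reading comes with each control period).
- viewer.camera(name): name is "scene" or "top" or "wrist"; returns (picture, depth): 384x512x3 uint8, red, green, blue; 384x512 float32, m along the optical axis (not along the pixel's ray), 0 where there is no reading.
- viewer.calibration(name): a dict with "fx", "fy", "cx", "cy" (pixels), "R" (3x3) and "t" (3): a world point X has camera coordinates R X + t; the wrist camera has in their place "T_tool_cam" (4x4, takes a point from camera to tool coordinates, whose origin is the TCP and whose axes are the flange's). Camera axes: x right, y down, z forward; pixel columns grow to the right and rows downward; lengths in m; the calibration is good to about 2 mm. A picture is of the moment at which its call begins: read the wrist's pose just before it. calibration takes no time and is no camera call.
- manip.hand_in(): hands the job in, once; it reports no verdict.
The state is a dict: "clock": time; "joint_pos": joint angles; "joint_velocities": joint speeds; "tau": joint torques, N m; "position": TCP position; "ee_rot": TCP orientation; "ft_force": force on the tool from outside, world axes, zero at the start; "torque": the same for the moment, N m; "grip_width": opening from 0.0 (shut) to 1.0 (fully open).
Only numpy, scipy, OpenCV 4.12 (cv2) and the standard library are available. Lean on these libraries where they do the work, as an engineer would, in place of code of your own. Each camera call takes 0.05 s, during which the arm holds its last target.

## Task

Lay the ring bracket flat in the rail's channel, its ring sticking out past the end without fences, and let it go; then put the thumbscrew through the bracket's slot and feel, sliding it along with the bracket, for the slot of the hidden nut below. Push the screw gently (never more than about 40 N) through both until its collar is down on the bracket, turn it clockwise a quarter turn to the stop to lock it, and let go. Leave the funnel, jar and weight where they stand.

Things in the scene. Friction and masses are not known exactly. Their poses are not given: they have to be found in the camera images.
- rail: Aluminium rail bolted to the bench, 135 mm long (x from -50 to +85 mm), 60 mm wide (116 over its feet). Origin on the bench under the middle of its window; x along the rail, z up. Flat top (the seat) 45 mm above the origin. Two fences, x -50 to +35 mm, form a channel 42 mm wide, 8 mm high, with flared lips up to 13 mm above the seat; from x +35 to +85 the seat has no fences.
- rail_window (a point): Middle of the rail's window at seat height (x 0, y 0, z 45 mm; axes as the rail). The window is 40 mm (x) by 30 mm (y). Under it lies a dark sliding nut, top face 4 mm below the seat, 6 mm thick, with a through slot 7 mm (x) by 27 mm (y, across the rail), centred at y 0.
- rail_under (a point): Point 41 mm above the rail's origin, on the plane of the nut's top. The nut was left anywhere along the rail: its slot centre is at x -11 to +11 mm from here, which no reading tells; feel for it with the screw. It is stiff (60 N to shift). Below it is a cavity with stops: a crossbar put through turns only clockwise seen from above, about 90 degrees, to the stops.
- bracket: Grey steel ring bracket, about 0.28 kg, flat on the bench. Plate x -40 to +88 mm, 40 mm wide, 6 mm thick; origin at the underside, in the centre of its through slot, 7 mm (x) by 24 mm (y). Mass centre at x about 45 mm. Its axes along the rail's, it lies in the channel with 1 mm of play to each fence and slides easily.
- bracket_tab (a point): Middle of the top of the bracket's upright grip tab, x 68, y 0, z 40 mm in the bracket's frame. The tab is 20 mm long (x), 12 mm thick (y) and reaches 34 mm down to the plate: pinch it across y.
- bracket_ring (a point): Centre of the funnel ring (56 mm outside, 40 mm inside, 6 mm thick) at the end of the bracket: x 110, y 0, z 3 mm in the bracket's frame.
- screw: Quarter-turn steel thumbscrew, about 70 g, upright in a black block. Origin on its axis at the underside of its round collar (24 mm across, 4 mm thick), z up. Above it a flat wing 10 mm thick (y), 26 mm wide (x), 4 to 31 mm above the origin: pinch it across y. Fully home, collar on the bracket, the origin is 51 mm above the rail's origin.
- screw_tip (a point): Foot of the screw, 25.5 mm below its origin. The 5 mm shank ends in a crossbar square to the wing: 18 mm long (y), 5 mm wide (x), 18 to 23 mm below the origin, then a V-shaped nose 16 mm long to the foot. It passes the slots when its length lies across the rail. With the foot on the nut's top the screw's origin is 66.5 mm above the rail's.
- block: Black plastic parking block 60 x 60 x 32 mm, fixed, origin under its centre. The screw stands in a slot (9 x 23 mm) through its middle, collar on the block's top; lift it straight out.
- funnel: Small steel funnel standing mouth down, 64 mm across, 55 mm high, origin under its centre; bystander.
- jar: Closed sample jar, 52 mm across, 75 mm high, origin under its centre; bystander.
- weight: Steel test weight with a knob, 40 mm across, 56 mm high, origin under its centre; bystander.
Mind the look-alikes: they are no part of the job. Leave any purple look-alike of the screw alone.

How it is judged:
On the way, in this order (a step that is already met when the one before it is completed fails the run):
1. the ring bracket lies flat in the rail's channel, ring past the end without fences, let go (z of bracket in the frame of rail between 0.043 and 0.0472 m and y of bracket in the frame of rail between -0.0025 and 0.0025 m and x of bracket in the frame of rail between -0.016 and 0.016 m and angle between the x axis of bracket and the x axis of rail, either way round below 0.07 rad and angle between the z axis of bracket and the z axis of rail, either way round below 0.06 rad and x of bracket_ring in the frame of rail above 0.07 m and contact force between the fingers and bracket below 0.3 N and linear speed of bracket below 0.02 m/s), for 0.2 s.
2. the thumbscrew is pushed down through both slots, collar on the bracket, not yet turned (z of screw in the frame of rail between 0.047 and 0.0532 m and y of screw in the frame of rail between -0.006 and 0.006 m and horizontal distance between screw and bracket below 0.006 m and angle between the z axis of screw and the z axis of rail, either way round below 0.12 rad and angle between the y axis of screw and the y axis of rail, either way round below 0.6 rad), for 0.1 s.
At the end, for the whole second after the job is handed in: Bracket flat in the channel (height 43 to 47.2 mm, 2.5 mm sideways, 16 mm lengthways, 3 degrees), ring past the fences; screw through both, origin 47 to 53.2 mm above the rail's, 6 mm from the bracket's slot centre, upright to 6 degrees, turned at least 63 degrees; both let go and at rest (z of bracket in the frame of rail between 0.043 and 0.0472 m and y of bracket in the frame of rail between -0.0025 and 0.0025 m and x of bracket in the frame of rail between -0.016 and 0.016 m and angle between the x axis of bracket and the x axis of rail, either way round below 0.07 rad and angle between the z axis of bracket and the z axis of rail, either way round below 0.06 rad and x of bracket_ring in the frame of rail above 0.07 m and z of screw in the frame of rail between 0.047 and 0.0532 m and y of screw in the frame of rail between -0.006 and 0.006 m and horizontal distance between screw and bracket below 0.006 m and angle between the z axis of screw and the z axis of rail, either way round below 0.12 rad and angle between the y axis of screw and the y axis of rail, either way round above 1.1 rad and linear speed of each of bracket, screw below 0.01 m/s); the robot touches nothing.
It fails at once if the screw is pressed on the rail or its nut with more than 60 N (contact force between screw and rail above 60 N).
It fails at once if the screw is pressed on the bracket with more than 60 N (contact force between screw and bracket above 60 N).
It fails at once if the funnel is shifted by more than 20 mm (distance of funnel from where it was at the start of the episode above 0.02 m).
It fails at once if the jar is shifted by more than 20 mm (distance of jar from where it was at the start of the episode above 0.02 m).
It fails at once if the weight is shifted by more than 20 mm (distance of weight from where it was at the start of the episode above 0.02 m).
It also fails if it takes over 72 s, if anything falls off the work surface, if the arm or the gripper's body presses on something with over 40 N, if the wrist force passes 120 N, or if a joint passes its speed limit or range.

## Working session

There is one attempt and no reset: what is moved stays moved. The work goes in short steps, Python scripts to look and compute and a tool call to move; the robot and the scene stay as the last step left them, time stands still between calls to the robot, and variables do not carry over. Pictures are saved under pics/ and viewed, and the job is handed in when it is done.

Besides the shell and the picture viewer there is one more tool, called as name([rows], argument=value, ...), one row to a line, values as JSON. move_arm: Moves the arm, as the interface text tells. Its arguments: {"type":"object","properties":{"deltas":{"type":"array"},"force":{"type":"number"}},"required":["deltas"]}

```bash
mkdir -p pics; ls; cat > h.py <<'E'
import numpy as np, cv2
from workcell import manip, viewer
from scipy.spatial.transform import Rotation as Ro
def snap(name,fn):
    o=manip.get_obs(); im,d=viewer.camera(name)
    cv2.imwrite(f'pics/{fn}.png',im[:,:,::-1]); np.savez(f'pics/{fn}.npz',im=im,d=d,p=o['position'],q=o['ee_rot'])
    return im,d,o
def cam(name,p=None,q=None):
    c=viewer.calibration(name)
    K=np.array([[c['fx'],0,c['cx']],[0,c['fy'],c['cy']],[0,0,1]])
    if 'R' in c:
        R=np.array(c['R']);t=np.array(c['t']); return K,R.T,-R.T@t
    T=np.array(c['T_tool_cam']);Rt=Ro.from_quat(q).as_matrix()
    return K,Rt@T[:3,:3],Rt@T[:3,3]+np.array(p)
def ray(C,uv,z):
    K,R,o=C; d=R@np.linalg.solve(K,np.array([uv[0],uv[1],1.])); return o+d*(z-o[2])/d[2]
def cloud(C,d):
    K,R,o=C; v,u=np.mgrid[:d.shape[0],:d.shape[1]]
    P=np.stack([(u-K[0,2])/K[0,0]*d,(v-K[1,2])/K[1,1]*d,d],-1)
    return P@R.T+o
def load(fn,name):
    z=np.load(f'pics/{fn}.npz'); return z['im'],z['d'],cam(name,z['p'],z['q'])
E
python3 - <<'E'
from h import *
o=manip.get_obs(); print({k:np.round(v,3) for k,v in o.items()})
snap('top','top0');snap('scene','scene0')
for n in('top','scene'):
    K,R,t=cam(n);print(n,K[0,0],t.round(3),R[:,2].round(3))
print(viewer.calibration('wrist'))
E
```

```text
pics
{'clock': np.float64(0.0), 'joint_pos': array([ 1.174,  0.333, -0.065,  1.461,  0.022,  1.35 , -0.089]), 'joint_velocities': array([ 0.001,  0.001,  0.   , -0.001,  0.   , -0.   , -0.001]), 'tau': array([ 0.0000e+00, -6.2545e+01,  4.9000e-02, -3.9160e+01,  1.6000e-02,
        1.0000e-02, -0.0000e+00]), 'position': array([ 0.228, -0.581,  0.231]), 'ee_rot': array([ 0.983,  0.186, -0.   , -0.001]), 'ft_force': array([ 0.553,  0.92 , -0.226]), 'torque': array([ 0.075,  0.008, -0.004]), 'grip_width': np.float64(1.0)}
top 483.43156572825524 [ 0.446 -0.016  1.197] [ 0.121 -0.003 -0.993]
scene 436.72906885574963 [ 0.929 -0.692  0.715] [-0.356  0.67  -0.652]
{'fx': 280.7267759181453, 'fy': 280.7267759181453, 'cx': 253.67381733368043, 'cy': 189.63649950809602, 'T_tool_cam': array([[-1.47405311e-04, -9.44028480e-01, -3.29863922e-01,
         8.47895118e-02],
       [ 9.99999746e-01,  9.10381003e-05, -7.07406351e-04,
         7.57407028e-04],
       [ 6.97841927e-04, -3.29863942e-01,  9.44028227e-01,
        -1.42165045e-01],
       [ 0.00000000e+00,  0.00000000e+00,  0.00000000e+00,
         1.00000000e+00]])}
```

View pics/top0.png

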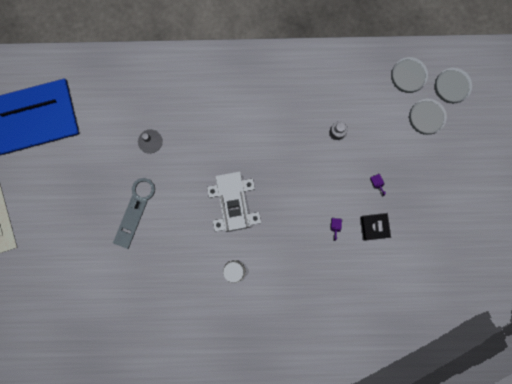

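View pics/scene0.png

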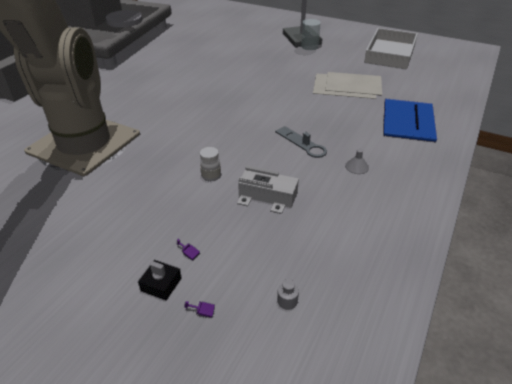

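Candidates: bracket = grey ring plate at top (131,212). Screw = grey wing in black block at (376,227); its look-alikes are the purple ones at (378,185) and (337,228). Rail at (235,203). Bystanders: jar (234,272), funnel (150,141), weight (340,130). I'll check these in close crops.

```bash
python3 - <<'E'
from h import *
im,d,C=load('top0','top')
im=im[:,:,::-1]
def cr(u0,v0,w,h,s): return cv2.resize(im[v0:v0+h,u0:u0+w],None,fx=s,fy=s,interpolation=cv2.INTER_CUBIC)
a=np.hstack([cr(100,170,72,90,5.5) if 0 else cr(95,170,80,80,5)[:400,:400],cr(195,165,80,80,5)])
cv2.imwrite('pics/c0.png',a)
b=cr(325,165,80,80,6);cv2.imwrite('pics/c1.png',b)
P=cloud(C,d)
for n,uv in dict(bplate=(128,225),tab=(137,205),ring=(144,189),rail=(230,185),nut=(234,209),screw=(380,226),blk=(368,220),floor=(300,250)).items(): print(n,P[uv[1],uv[0]].round(4))
E
```

```text
bplate [0.5197 0.3007 0.0062]
tab [0.5675 0.276  0.0188]
ring [ 0.6094  0.2639 -0.0011]
rail [0.6089 0.0464 0.0445]
nut [0.5513 0.0379 0.0385]
screw [ 0.5023 -0.3035  0.0681]
blk [ 0.5191 -0.2845  0.0321]
floor [ 0.4506 -0.1216 -0.004 ]
```

View pics/c0.png

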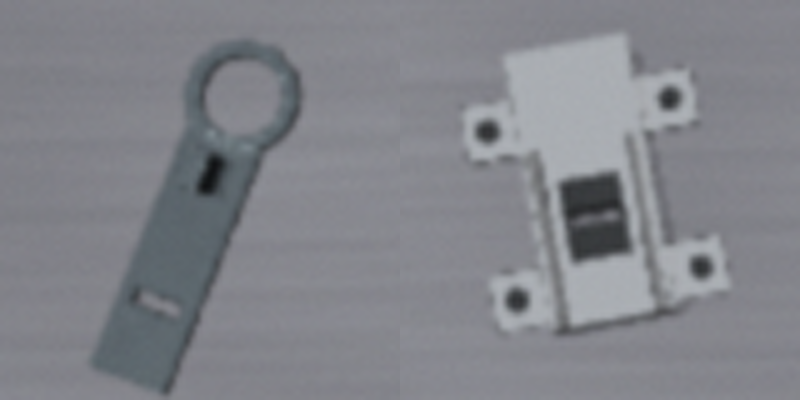

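View pics/c1.png

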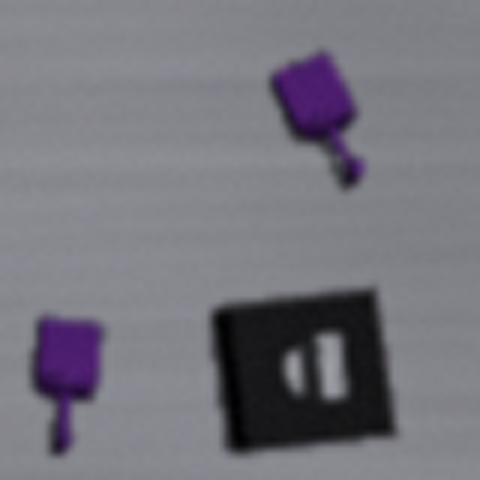

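The crops confirm it: the bracket's slot is at crop (157,303), its ring at (243,97) and its tab at (210,175). The rail's window is at (595,217), with the unfenced end up (+x). The grey wing stands in the black block, and both purple screws lie loose on the bench.

Next I'll measure roughly and plan the moves.

```bash
cat >> h.py <<'E'
def yaw(q): x=Ro.from_quat(q).as_matrix()[:,0]; return np.degrees(np.arctan2(x[1],x[0]))
def plan(pos,yw,n,start=None,g=1,show=True):
    """rows taking tool (kept pointing down) to pos,yaw in n equal steps"""
    if start is None:
        o=manip.get_obs(); start=(o['position'],yaw(o['ee_rot'])); 
        R=Ro.from_quat(o['ee_rot']).as_matrix(); print('now',o['position'].round(4),round(start[1],2),'tilt',R[:2,2].round(4),'g',o['grip_width'].round(3),'t',o['clock'].round(2),'F',o['ft_force'].round(1))
    p0,y0=np.array(start[0]),start[1]; dy=(yw-y0+180)%360-180
    if dy<-170: dy+=360
    rows=[]
    for i in range(n):
        a=np.radians(y0+dy*i/n); dp=(np.array(pos)-p0)/n
        rows.append([round(dp[0]*np.cos(a)+dp[1]*np.sin(a),4),round(dp[0]*np.sin(a)-dp[1]*np.cos(a),4),round(-dp[2],4),0,0,round(-dy/n,2),g])
    print(rows)
E
python3 - <<'E'
from h import *
C=cam('top')
c=lambda u,v,u0,v0,s:((u+.5)/s-.5+u0,(v+.5)/s-.5+v0)
def pr(n,*a): print(n,*[np.round(x,4) for x in a])
rt=[ray(C,c(u-400,v,195,165,5),.045)[:2] for u,v in((505,58),(628,35),(560,332),(680,308))]
far=(rt[0]+rt[1])/2
w=[ray(C,c(u-400,v,195,165,5),.045)[:2] for u,v in((558,182),(617,173),(573,262),(632,252))]
pr('win',np.mean(w,0),'far',far,np.degrees(np.arctan2(*(far-np.mean(w,0))[::-1])),np.linalg.norm(far-np.mean(w,0)))
s=ray(C,c(157,303,95,170,5),.006)[:2];r=ray(C,c(243,97,95,170,5),.005)[:2]
pr('br slot',s,'ring',r,np.degrees(np.arctan2(*(r-s)[::-1])),np.linalg.norm(r-s))
pr('screw',ray(C,c(334,365,325,165,6),.063))
plan((0.50,-0.30,0.22),185,16)
E
```

```text
Traceback (most recent call last):
numpy._core._exceptions._UFuncNoLoopError: ufunc 'multiply' did not contain a loop with signature matching types (dtype('<U3'), dtype('float64')) -> None
```

```bash
python3 - <<'E'
from h import *
C=cam('top')
c=lambda u,v,u0,v0,s:((u+.5)/s-.5+u0,(v+.5)/s-.5+v0)
def pr(*a): print(*[x if isinstance(x,str) else np.round(x,4) for x in a])
rt=[ray(C,c(u-400,v,195,165,5),.045)[:2] for u,v in((505,58),(628,35),(560,332),(680,308))]
far=(rt[0]+rt[1])/2
w=[ray(C,c(u-400,v,195,165,5),.045)[:2] for u,v in((558,182),(617,173),(573,262),(632,252))]
pr('win',np.mean(w,0),'far',far,np.degrees(np.arctan2(*(far-np.mean(w,0))[::-1])),np.linalg.norm(far-np.mean(w,0)))
s=ray(C,c(157,303,95,170,5),.006)[:2];r=ray(C,c(243,97,95,170,5),.005)[:2]
pr('br slot',s,'ring',r,np.degrees(np.arctan2(*(r-s)[::-1])),np.linalg.norm(r-s))
pr('screw',ray(C,c(334,365,325,165,6),.063))
plan((0.50,-0.30,0.22),185,16)
E
```

```text
win [0.5531 0.0385] far [0.636  0.0511] 8.6651 0.0839
br slot [0.5071 0.3055] ring [0.6086 0.2644] -22.0229 0.1095
screw [ 0.5039 -0.3055  0.063 ]Traceback (most recent call last):
  File "<stdin>", line 12, in <module>
  File "h.py", line 28, in plan
    R=Ro.from_quat(o['ee_rot']).as_matrix(); print('now',o['position'].round(4),round(start[1],2),'tilt',R[:2,2].round(4),'g',o['grip_width'].round(3),'t',o['clock'].round(2),'F',o['ft_force'].round(1))
                                                                                                                              ^^^^^^^^^^^^^^^^^^^^^
AttributeError: 'float' object has no attribute 'round'
```

The sizes check out: window to far end is 83.9 mm (85 given) and slot to ring is 109.5 mm (110 given).

```bash
sed -i "s/o\['grip_width'\].round(3)/round(float(o['grip_width']),3)/; s/o\['clock'\].round(2)/round(float(o['clock']),2)/" h.py
python3 - <<'E'
from h import *
plan((0.50,-0.30,0.20),185,16)
E
```

```text
now [ 0.2281 -0.5815  0.2306] 21.42 tilt [-0.0005  0.0012] g 0.996 t 0.1 F [-0.4 -0.  -0.6]
[[np.float64(0.0222), np.float64(-0.0102), np.float64(0.0019), 0, 0, np.float64(-10.22), 1], [np.float64(0.0237), np.float64(-0.0061), np.float64(0.0019), 0, 0, np.float64(-10.22), 1], [np.float64(0.0244), np.float64(-0.0018), np.float64(0.0019), 0, 0, np.float64(-10.22), 1], [np.float64(0.0243), np.float64(0.0026), np.float64(0.0019), 0, 0, np.float64(-10.22), 1], [np.float64(0.0235), np.float64(0.0069), np.float64(0.0019), 0, 0, np.float64(-10.22), 1], [np.float64(0.0219), np.float64(0.0109), np.float64(0.0019), 0, 0, np.float64(-10.22), 1], [np.float64(0.0196), np.float64(0.0146), np.float64(0.0019), 0, 0, np.float64(-10.22), 1], [np.float64(0.0167), np.float64(0.0179), np.float64(0.0019), 0, 0, np.float64(-10.22), 1], [np.float64(0.0132), np.float64(0.0206), np.float64(0.0019), 0, 0, np.float64(-10.22), 1], [np.float64(0.0094), np.float64(0.0226), np.float64(0.0019), 0, 0, np.float64(-10.22), 1], [np.float64(0.0052), np.float64(0.0239), np.float64(0.0019), 0, 0, np.float64(-10.22), 1], [np.float64(0.0009), np.float64(0.0244), np.float64(0.0019), 0, 0, np.float64(-10.22), 1], [np.float64(-0.0035), np.float64(0.0242), np.float64(0.0019), 0, 0, np.float64(-10.22), 1], [np.float64(-0.0077), np.float64(0.0232), np.float64(0.0019), 0, 0, np.float64(-10.22), 1], [np.float64(-0.0117), np.float64(0.0215), np.float64(0.0019), 0, 0, np.float64(-10.22), 1], [np.float64(-0.0153), np.float64(0.0191), np.float64(0.0019), 0, 0, np.float64(-10.22), 1]]
```

move_arm([
  [0.022,-0.01,0.002,0,0,-10,1],
  [0.024,-0.006,0.002,0,0,-10,1],
  [0.024,-0.002,0.002,0,0,-10,1],
  [0.024,0.003,0.002,0,0,-10,1],
  [0.0235,0.007,0.002,0,0,-10,1],
  [0.022,0.011,0.002,0,0,-10,1],
  [0.02,0.0145,0.002,0,0,-10,1],
  [0.017,0.018,0.002,0,0,-10,1],
  [0.013,0.0205,0.002,0,0,-10,1],
  [0.0095,0.0225,0.002,0,0,-10,1],
])

```text
clock: 1.35
position: [0.4015, -0.4084, 0.2109]
ee_rot: [0.487, 0.874, 0.0, -0.0]
ft_force: [-0.2, 0.0, -0.1]
grip_width: 1.002
```

move_arm([
  [0.005,0.024,0.002,0,0,-10,1],
  [0.001,0.024,0.002,0,0,-10,1],
  [-0.0035,0.024,0.002,0,0,-10,1],
  [-0.0075,0.023,0.002,0,0,-10,1],
  [-0.0115,0.0215,0.002,0,0,-10,1],
  [-0.015,0.019,0.002,0,0,-10,1],
  [0,0,0,0,0,-4,1],
])

```text
clock: 2.22
position: [0.5082, -0.3069, 0.1988]
ee_rot: [-0.051, 0.999, 0.001, 0.0]
ft_force: [-0.8, -0.2, 0.1]
grip_width: 1.0
```

```bash
sed -i 's/rows.append(\[/rows.append([float(x) for x in [/; s/round(-dy\/n,2),g\])/round(-dy\/n,2),g]])/' h.py; python3 - <<'E'
from h import *
snap('wrist','w1')
plan((0.50,-0.30,0.20),185,1)
print(manip.get_obs()['joint_pos'].round(2))
im,d,C=load('w1','wrist')
cv2.imwrite('pics/w1b.png',cv2.resize(im[:,:,::-1],None,fx=1.5,fy=1.5))
E
```

```text
now [ 0.5075 -0.3081  0.1988] -174.13 tilt [-0.0005  0.0009] g 0.997 t 2.27 F [ 0.1 -0.4 -0.2]
[[0.0066, 0.0088, -0.0012, 0.0, 0.0, 0.87, 1.0]]
[ 0.98  0.35 -0.63  1.56  0.21  1.3   1.99]
```

View pics/w1b.png

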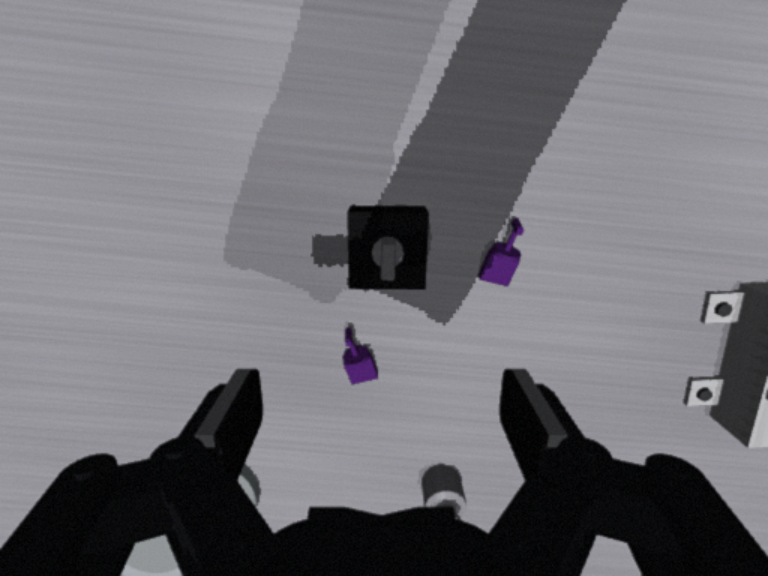

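The wrist view shows the block at (388,247), with the wing's top at about (389,265) and its long side running up the image, so the screw's yaw is about that of the tool. Both purple ones lie outside the block.

```bash
python3 - <<'E'
from h import *
im,d,C=load('w1','wrist')
P=cloud(C,d)
m=(P[...,2]>.056)&(P[...,2]<.075); m[:110]=0;m[215:]=0;m[:,:200]=0;m[:,320:]=0
print(m.sum(),P[m].mean(0),np.median(P[m][:,2]))
v,u=np.nonzero(m);print(u.min(),u.max(),v.min(),v.max())
q=np.array([ray(C,(a,b),.063)[:2] for a,b in zip(u,v)]);r=cv2.minAreaRect((q*1000).astype(np.float32));print(r, q.mean(0))
# block top
b=(im.max(2)<60)&(np.abs(P[...,2]-.032)<.006); b[:120]=0;b[205:]=0;b[:,:215]=0;b[:,300:]=0
v,u=np.nonzero(b);q=np.array([ray(C,(a,c),.032)[:2] for a,c in zip(u,v)]);print(cv2.minAreaRect((q*1000).astype(np.float32)))
E
```

```text
234 [ 0.50240994 -0.30318701  0.06200188] 0.062159741560855214
254 263 162 186
((502.5469055175781, -302.9881896972656), (25.641183853149414, 9.277447700500488), 5.842391014099121) [ 0.50213725 -0.30323479]
((502.8859558105469, -303.0450134277344), (60.871788024902344, 59.53777313232422), 5.215098857879639)
```

move_arm([
  [-0.01,0.0425,0,0,0,0,1],
  [-0.01,0.0425,0,0,0,0,1],
  [-0.01,0.0425,0,0,0,0,1],
  [-0.01,0.0425,0,0,0,0,1],
  [-0.01,0.0425,0,0,0,0,1],
  [-0.01,0.0425,0,0,0,0,1],
  [-0.01,0.0425,0,0,0,0,1],
  [-0.01,0.0425,0,0,0,-3,1],
  [0,0,0,0,0,0,1],
])

```text
clock: 3.4
position: [0.5543, 0.0407, 0.1994]
ee_rot: [-0.076, 0.997, 0.001, 0.0]
ft_force: [0.1, -0.9, 0.4]
grip_width: 0.998
```

```bash
python3 - <<'E'
from h import *
snap('wrist','w2')
im,d,C=load('w2','wrist')
cv2.imwrite('pics/w2b.png',cv2.resize(im[:,:,::-1],None,fx=1.5,fy=1.5))
plan((0.56,0.28,0.20),158,6)
print(manip.get_obs()['joint_pos'].round(2))
E
```

```text
now [0.5544 0.0381 0.1991] -171.5 tilt [-0.0004  0.0002] g 0.999 t 3.45 F [-0.2 -1.4  0.1]
[[-0.0069, 0.0397, -0.0001, 0.0, 0.0, 5.08, 1.0], [-0.0033, 0.0402, -0.0001, 0.0, 0.0, 5.08, 1.0], [0.0002, 0.0403, -0.0001, 0.0, 0.0, 5.08, 1.0], [0.0038, 0.0401, -0.0001, 0.0, 0.0, 5.08, 1.0], [0.0073, 0.0397, -0.0001, 0.0, 0.0, 5.08, 1.0], [0.0108, 0.0388, -0.0001, 0.0, 0.0, 5.08, 1.0]]
[ 0.55  0.3  -0.82  1.66  0.23  1.28  1.4 ]
```

View pics/w2b.png

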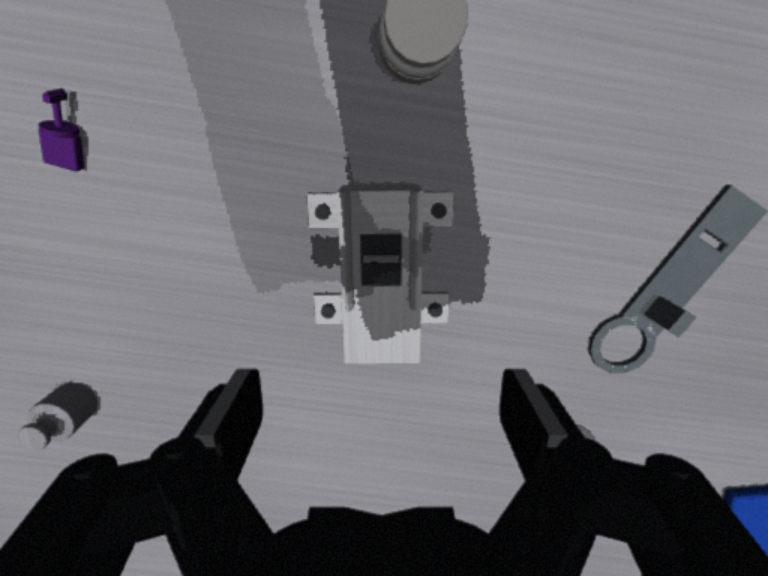

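The wrist view shows the rail with its window centred near (381,260), the far open end's edge at row 362 (columns 345–419), and the bracket at right, its tab at (668,312) and ring at (620,343). I'll zoom in on the rail.

```bash
python3 - <<'E'
from h import *
im,d,C=load('w2','wrist')
a=cv2.resize(im[115:250,195:315,::-1],None,fx=5,fy=5,interpolation=cv2.INTER_CUBIC);a=cv2.convertScaleAbs(a,alpha=1.5)
cv2.imwrite('pics/w2c.png',a[:600])
cv2.imwrite('pics/w2d.png',a[75:675])
P=cloud(C,d)
for uv in [(254,160),(254,186),(254,215),(254,168),(254,178),(240,173),(254,174)]: print(uv,P[uv[1],uv[0]].round(4))
E
```

```text
(254, 160) [0.5395 0.0384 0.0412]
(254, 186) [0.5696 0.043  0.0398]
(254, 215) [0.603  0.0481 0.0443]
(254, 168) [0.5486 0.0398 0.0406]
(254, 178) [0.5602 0.0416 0.04  ]
(240, 173) [0.5567 0.0253 0.0402]
(254, 174) [ 0.5671  0.0428 -0.0008]
```

View pics/w2d.png

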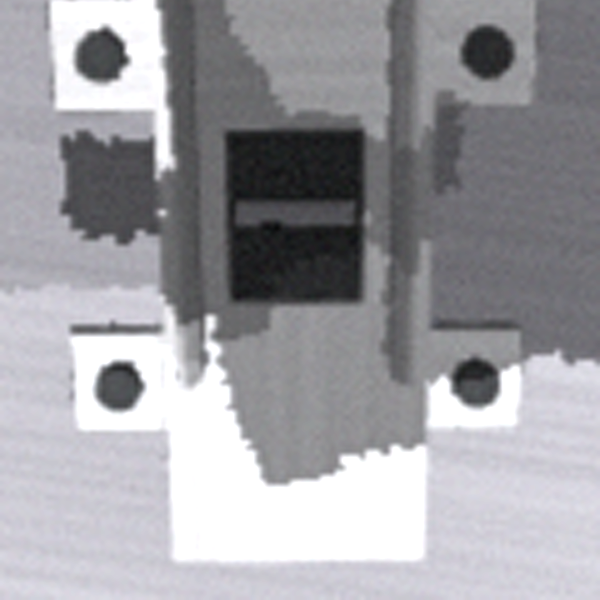

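```bash
python3 - <<'E'
from h import *
im,d,C=load('w2','wrist')
c=lambda x,y:(195+(x+.5)/5-.5,130+(y+.5)/5-.5)
R=lambda x,y,z=.045:ray(C,c(x,y),z)[:2]
f1,f2=R(173,560),R(425,558);far=(f1+f2)/2
dy=f1-f2;ang=np.degrees(np.arctan2(-dy[0],dy[1]));print('far',far,np.linalg.norm(dy),ang,ang+180)
w=np.array([R(226,130),R(363,130),R(231,300),R(363,300)]);wc=w.mean(0)
print('win',wc,np.linalg.norm(w[0]-w[1]),np.linalg.norm(w[0]-w[2]),np.linalg.norm(far-wc),np.degrees(np.arctan2(*(far-wc)[::-1])))
# side edges of far part
e=[R(172,450),R(173,555),R(425,470),R(425,550)]
for a,b in((0,1),(2,3)): print('edge',np.degrees(np.arctan2(*(e[b]-e[a])[::-1])))
a=np.radians(np.degrees(np.arctan2(*(far-wc)[::-1])));ux=np.array([np.cos(a),np.sin(a)])
for z in(.041,.035): print(z,[float(((R(295,y,z)-wc)@ux).round(4)) for y in(199,226)])
# feet holes z? bolts at corners, foot
h=[ray(C,c(*p),.008)[:2] for p in((100,55),(487,52),(118,385),(476,385))];h=np.array(h);print('holes',h.mean(0),np.degrees(np.arctan2(*((h[2]+h[3]-h[0]-h[1]))[::-1])),((h[0]+h[1])/2-wc)@ux,((h[2]+h[3])/2-wc)@ux, h[0]-h[1])
# bracket in this view
c2=lambda x,y:((x+.5)/1.5-.5,(y+.5)/1.5-.5)
s=ray(C,c2(711,240),.006)[:2];r=ray(C,c2(620,342),.006)[:2];print('br',s,r,np.linalg.norm(r-s),np.degrees(np.arctan2(*(r-s)[::-1])))
E
```

```text
far [0.63675427 0.05377775] 0.060218700852438925 -170.85740371537997 9.142596284620026
win [0.55301446 0.04019497] 0.02939898913105107 0.03862023584834739 0.08483423414294922 9.213262847925954
edge 7.532847224351206
edge 10.427206169110294
0.041 [-0.0029, 0.0033]
0.035 [-0.0013, 0.005]
holes [0.56566892 0.04210022] 9.281955937369277 -0.029698384415767057 0.05529089325394871 [ 0.01453459 -0.09058622]
br [0.50695846 0.30531624] [0.60680139 0.26293575] 0.10846528407889804 -22.999848466798937
```

move_arm([
  [-0.007,0.04,0,0,0,5,1],
  [-0.003,0.04,0,0,0,5,1],
  [0,0.04,0,0,0,5,1],
  [0.004,0.04,0,0,0,5,1],
  [0.007,0.04,0,0,0,5,1],
  [0.011,0.039,0,0,0,5,1],
  [0,0,0,0,0,0,1],
])

```text
clock: 4.32
position: [0.559, 0.2809, 0.1989]
ee_rot: [0.187, 0.982, 0.0, -0.001]
ft_force: [-0.9, -0.8, -0.7]
grip_width: 0.998
```

```bash
python3 - <<'E'
from h import *
snap('wrist','w3')
im,d,C=load('w3','wrist')
cv2.imwrite('pics/w3b.png',cv2.resize(im[:,:,::-1],None,fx=1.5,fy=1.5))
plan((0.56,0.28,0.20),158,1)
print(manip.get_obs()['joint_pos'].round(2))
E
```

```text
now [0.5598 0.2787 0.1988] 158.41 tilt [-0.0006 -0.0005] g 0.995 t 4.38 F [-0.4 -0.3 -0.4]
[[0.0003, 0.0013, -0.0012, 0.0, 0.0, 0.41, 1.0]]
[ 0.05  0.46 -0.78  1.47  0.33  1.34  0.44]
```

View pics/w3b.png

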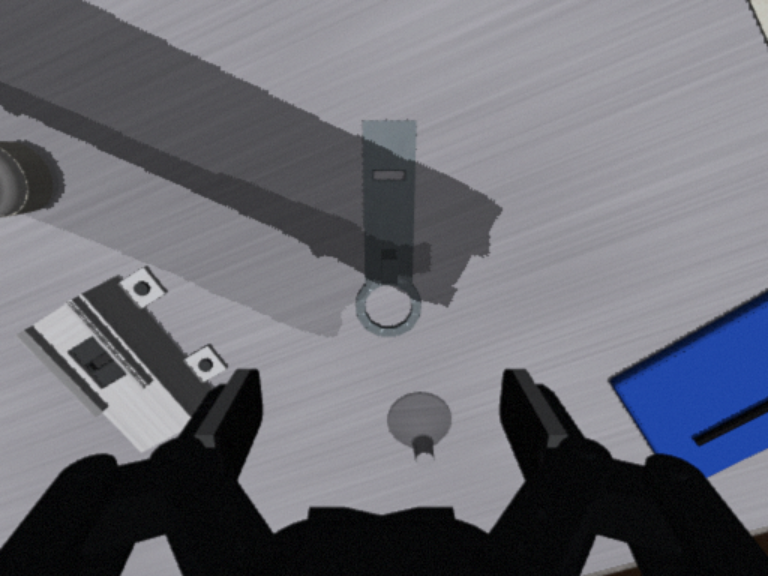

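The bracket lies upright in the image: slot at (389,174), tab's top at about (389,262), ring at (388,306), and the funnel at (420,420).

```bash
python3 - <<'E'
from h import *
im,d,C=load('w3','wrist')
a=cv2.resize(im[70:230,215:305,::-1],None,fx=3.75,fy=3.75,interpolation=cv2.INTER_CUBIC);cv2.imwrite('pics/w3c.png',cv2.convertScaleAbs(a,alpha=2))
P=cloud(C,d)
m=(P[...,2]>.03)&(P[...,2]<.05);m[:140]=0;m[200:]=0;m[:,:230]=0;m[:,:][:,290:]=0
v,u=np.nonzero(m);print(len(u),u.min(),u.max(),v.min(),v.max(),np.median(P[m],0))
q=np.array([ray(C,(x,y),.040)[:2] for x,y in zip(u,v)]);print(cv2.minAreaRect((q*1000).astype(np.float32)))
c2=lambda x,y:((x+.5)/1.5-.5,(y+.5)/1.5-.5)
s=ray(C,c2(389.5,174.5),.006)[:2];r=ray(C,c2(388.5,306),.006)[:2];print('br',s,r,np.linalg.norm(r-s),np.degrees(np.arctan2(*(r-s)[::-1])))
e=[ray(C,c2(*p),.006)[:2] for p in((362,121),(416,121))];print('end',np.mean(e,0),np.linalg.norm(e[0]-e[1]))
u_=(r-s)/np.linalg.norm(r-s);print('tab exp',s+u_*.068)
E
```

```text
207 254 264 171 189 [0.56895289 0.28270238 0.03912286]
((568.7874755859375, 282.81439208984375), (11.342161178588867, 21.12327003479004), 68.48641204833984)
br [0.50675858 0.30806913] [0.60845091 0.26781532] 0.10936955827054923 -21.595599487445885
end [0.47068148 0.32162625] 0.04008599742716061
tab exp [0.5699853  0.28304151]
```

View pics/w3c.png

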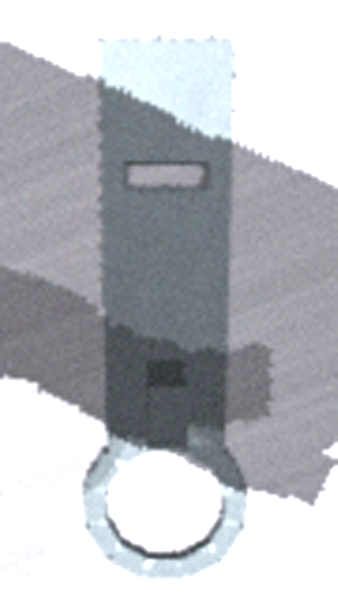

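move_arm([
  [-0.007,0.007,0.03,0,0,0,1],
  [0,0,0.04,0,0,0,1],
  [0,0,0.04,0,0,0,1],
  [0,0,0.03,0,0,0,1],
  [0,0,0.02,0,0,0,1],
  [0,0,0.01,0,0,0,1],
  [0,0,0,0,0,0,1],
])

```text
clock: 5.25
position: [0.5691, 0.2822, 0.0294]
ee_rot: [0.188, 0.982, -0.0, 0.0]
ft_force: [0.3, -0.8, 0.4]
grip_width: 1.0
```

```bash
python3 - <<'E'
from h import *
plan((0.569,0.2829,0.013),158.4,1)
E
```

```text
now [0.5691 0.2822 0.0294] 158.38 tilt [ 0.     -0.0003] g 1.0 t 5.25 F [ 0.3 -0.8  0.4]
[[0.0004, 0.0006, 0.0164, 0.0, 0.0, -0.02, 1.0]]
```

move_arm([
  [0,0.0005,0.009,0,0,0,1],
  [0,0,0.0075,0,0,0,1],
  [0,0,0,0,0,0,-1],
  [0,0,0,0,0,0,-1],
  [0,0,0,0,0,0,-1],
  [0,0,0,0,0,0,-1],
  [0,0,0,0,0,0,-1],
  [0,0,0,0,0,0,-1],
], force=80)

```text
clock: 6.25
position: [0.5693, 0.2833, 0.0132]
ee_rot: [0.187, 0.982, 0.0, 0.0]
ft_force: [-0.4, -0.4, 3.8]
grip_width: 0.121
```

```bash
python3 - <<'E'
from h import *
plan((0.569,0.2829,0.013),158.4,1)
E
```

```text
now [0.5693 0.2833 0.0132] 158.41 tilt [0.0006 0.0001] g 0.121 t 6.25 F [-0.4 -0.4  3.8]
[[0.0001, -0.0005, 0.0002, 0.0, 0.0, 0.01, 1.0]]
```

Gripped: opening is about 10–12 mm. Lifting and carrying it over the rail.

```bash
python3 - <<'E'
from h import *
plan((0.6201,0.0509,0.15),189.2,8,start=((0.5693,0.2833,0.15),158.4),g=-1)
E
```

```text
[[-0.0166, -0.0247, -0.0, 0.0, 0.0, -3.85, -1.0], [-0.0149, -0.0257, -0.0, 0.0, 0.0, -3.85, -1.0], [-0.0131, -0.0267, -0.0, 0.0, 0.0, -3.85, -1.0], [-0.0113, -0.0275, -0.0, 0.0, 0.0, -3.85, -1.0], [-0.0095, -0.0282, -0.0, 0.0, 0.0, -3.85, -1.0], [-0.0075, -0.0288, -0.0, 0.0, 0.0, -3.85, -1.0], [-0.0056, -0.0292, -0.0, 0.0, 0.0, -3.85, -1.0], [-0.0036, -0.0295, -0.0, 0.0, 0.0, -3.85, -1.0]]
```

move_arm([
  [0,0,-0.01,0,0,0,-1],
  [0,0,-0.02,0,0,0,-1],
  [0,0,-0.035,0,0,0,-1],
  [0,0,-0.035,0,0,0,-1],
  [0,0,-0.037,0,0,0,-1],
  [0,0,0,0,0,0,-1],
])

```text
clock: 7.0
position: [0.5703, 0.2844, 0.1542]
ee_rot: [0.187, 0.982, 0.002, 0.002]
ft_force: [0.5, 0.0, -3.8]
grip_width: 0.123
```

move_arm([
  [-0.0165,-0.0245,0,0,0,-3.85,-1],
  [-0.015,-0.0255,0,0,0,-3.85,-1],
  [-0.013,-0.0265,0,0,0,-3.85,-1],
  [-0.0115,-0.0275,0,0,0,-3.85,-1],
  [-0.0095,-0.028,0,0,0,-3.85,-1],
  [-0.0075,-0.029,0,0,0,-3.85,-1],
  [-0.0055,-0.029,0,0,0,-3.85,-1],
  [-0.0035,-0.0295,0,0,0,-3.85,-1],
  [0,0,0,0,0,0,-1],
  [0,0,0,0,0,0,-1],
])

```text
clock: 8.25
position: [0.6194, 0.052, 0.1494]
ee_rot: [-0.08, 0.997, 0.0, -0.0]
ft_force: [-0.7, 0.9, -3.1]
grip_width: 0.123
```

```bash
python3 - <<'E'
from h import *
snap('wrist','w4')
im,d,C=load('w4','wrist')
cv2.imwrite('pics/w4b.png',cv2.resize(im[:,:,::-1],None,fx=1.5,fy=1.5))
plan((0.6201,0.0509,0.15),189.2,1)
P=cloud(C,d)
for v in range(90,190,8): print(v,P[v,254].round(4))
print(manip.get_obs()['joint_pos'].round(2))
E
```

```text
now [0.6194 0.0526 0.1496] -170.73 tilt [-0.0006  0.0005] g 0.124 t 8.3 F [-0.6  0.3 -3.5]
[[-0.0004, -0.0018, -0.0004, 0.0, 0.0, 0.07, 1.0]]
90 [0.5345 0.0377 0.1407]
98 [0.5383 0.0384 0.1418]
106 [0.5422 0.039  0.1409]
114 [0.5462 0.0396 0.1404]
122 [0.5597 0.0421 0.041 ]
130 [0.5665 0.0432 0.0412]
138 [0.5585 0.0416 0.1403]
146 [0.5624 0.0423 0.1419]
154 [0.5666 0.0429 0.1428]
162 [0.5712 0.0437 0.1416]
170 [0.5757 0.0444 0.1414]
178 [0.58   0.0451 0.1421]
186 [0.5844 0.0458 0.1428]
[ 0.46  0.51 -0.82  1.54  0.38  1.26  1.32]
```

View pics/w4b.png

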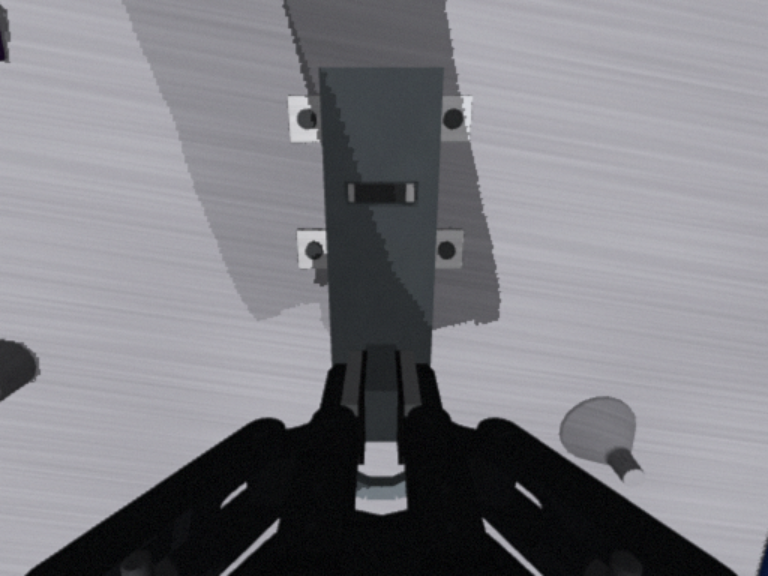

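The bracket hangs level (its top is at z 0.141–0.142 along its length), with its slot at (382,192) and the window seen through it. Measuring the hold.

```bash
python3 - <<'E'
from h import *
im,d,C=load('w4','wrist')
z=np.load('pics/w4.npz')
c2=lambda x,y:((x+.5)/1.5-.5,(y+.5)/1.5-.5)
s=ray(C,c2(382,193),.1415)[:2]
e=[ray(C,c2(*p),.1415)[:2] for p in((319.5,68),(442.5,68))];em=np.mean(e,0)
l=[ray(C,c2(*p),.1415)[:2] for p in((319.5,72),(331,350),(442.5,72),(432,350))]
print('slot',s,'end',em,np.linalg.norm(e[0]-e[1]))
print([float(np.degrees(np.arctan2(*(l[b]-l[a])[::-1]))) for a,b in((0,1),(2,3))])
p=z['p'];print('tcp-slot',p[:2]-s,np.linalg.norm(p[:2]-s),'tcp-end',np.linalg.norm(p[:2]-em), np.degrees(np.arctan2(*(p[:2]-em)[::-1])))
h=np.array([ray(C,c2(*q),.008)[:2] for q in((307,119),(453,119),(314,250),(447,250))]);print('holes',h.mean(0),np.degrees(np.arctan2(*((h[2]+h[3]-h[0]-h[1]))[::-1])))
E
```

```text
slot [0.55335289 0.04106712] end [0.51452307 0.03441782] 0.03939079495578713
[9.10302265808249, 9.54757562577917]
tcp-slot [0.06604289 0.01098002] 0.0669494120842129 tcp-end 0.10634414770248277 9.542322740369254
holes [0.56585744 0.04247011] 9.401191092925218
```

move_arm([
  [0,-0.001,0.02,0,0,0,-1],
  [0,0,0.025,0,0,0,-1],
  [0,0,0.02,0,0,0,-1],
  [0,0,0.008,0,0,0,-1],
  [0,0,0,0,0,0,-1],
])

```text
clock: 8.93
position: [0.6199, 0.0507, 0.0763]
ee_rot: [-0.081, 0.997, 0.0, -0.0]
ft_force: [-0.0, -0.2, -2.8]
grip_width: 0.124
```

```bash
python3 - <<'E'
from h import *
snap('wrist','w5')
im,d,C=load('w5','wrist')
cv2.imwrite('pics/w5b.png',cv2.convertScaleAbs(cv2.resize(im[:250,150:360,::-1],None,fx=2.4,fy=2.4),alpha=1.5))
plan((0.6201,0.0509,0.15),189.2,1)
P=cloud(C,d)
for v in range(90,190,16): print(v,P[v,254].round(4))
E
```

```text
now [0.6203 0.0508 0.0771] -170.77 tilt [0.0004 0.0002] g 0.123 t 8.97 F [-1.2 -0.  -3.5]
[[0.0002, 0.0001, -0.0729, 0.0, 0.0, 0.03, 1.0]]
90 [0.535  0.0364 0.0704]
106 [0.5426 0.0376 0.0694]
122 [ 5.572e-01  4.010e-02 -3.000e-04]
138 [0.5589 0.0403 0.0675]
154 [0.5672 0.0416 0.0688]
170 [0.5762 0.0431 0.0683]
186 [0.5852 0.0446 0.0688]
```

View pics/w5b.png

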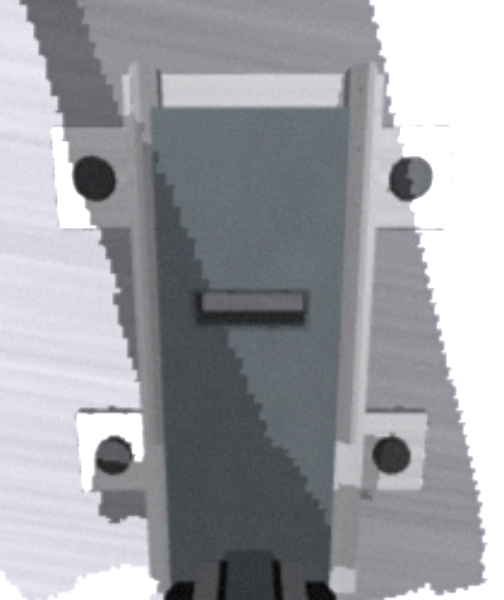

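The bracket sits centred between the lips (edges at columns 152/350, lips' inner edges about 157/347). Lowering the last 18 mm gently.

move_arm([
  [0,0,0.004,0,0,0,-1],
  [0,0,0.004,0,0,0,-1],
  [0,0,0.004,0,0,0,-1],
  [0,0,0.003,0,0,0,-1],
  [0,0,0,0,0,0,-1],
])

```text
clock: 9.6
position: [0.6199, 0.0506, 0.0615]
ee_rot: [-0.08, 0.997, 0.0, -0.0]
ft_force: [-0.3, 0.5, -3.3]
grip_width: 0.122
```

move_arm([
  [0,0,0.0015,0,0,0,-1],
  [0,0,0.0015,0,0,0,-1],
  [0,0,0,0,0,0,-1],
])

```text
clock: 9.98
position: [0.62, 0.0505, 0.0587]
ee_rot: [-0.08, 0.997, -0.0, -0.0]
ft_force: [0.2, 0.5, -3.2]
grip_width: 0.125
```

```bash
python3 - <<'E'
from h import *
snap('wrist','w6')
im,d,C=load('w6','wrist')
cv2.imwrite('pics/w6b.png',cv2.convertScaleAbs(cv2.resize(im[:250,150:360,::-1],None,fx=2.4,fy=2.4),alpha=1.5))
plan((0.6201,0.0509,0.15),189.2,1)
P=cloud(C,d)
for v in range(90,190,16): print(v,P[v,254].round(4))
E
```

```text
now [0.6201 0.0506 0.0588] -170.78 tilt [-0. -0.] g 0.124 t 10.03 F [ 0.2  0.8 -3.6]
[[-0.0001, 0.0003, -0.0912, 0.0, 0.0, 0.02, 1.0]]
90 [0.5352 0.0362 0.0508]
106 [0.5428 0.0375 0.0501]
122 [ 5.556e-01  3.960e-02 -1.000e-04]
138 [0.5589 0.0401 0.051 ]
154 [0.5676 0.0415 0.0503]
170 [0.5764 0.0429 0.0505]
186 [0.5858 0.0445 0.0499]
```

View pics/w6b.png

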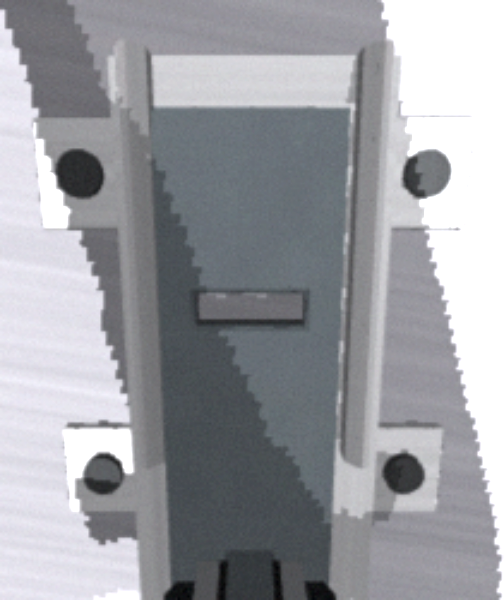

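The bracket is inside the channel with its slot at crop (250,306), but its weight is still carried (Fz −3.4). One more millimetre down, then release.

move_arm([
  [0,0,0.0007,0,0,0,-1],
  [0,0,0,0,0,0,-1],
])

```text
clock: 10.28
position: [0.6202, 0.0506, 0.0582]
ee_rot: [-0.08, 0.997, -0.0, 0.0]
ft_force: [-0.3, 0.6, -1.5]
grip_width: 0.124
```

```bash
python3 - <<'E'
from h import *
plan((0.6201,0.0509,0.15),189.2,1)
E
```

```text
now [0.6202 0.0506 0.0582] -170.78 tilt [ 0.0003 -0.    ] g 0.124 t 10.28 F [-0.3  0.6 -1.5]
[[0.0, 0.0003, -0.0918, 0.0, 0.0, 0.02, 1.0]]
```

move_arm([
  [0,0,0.0003,0,0,0,-1],
  [0,0,0,0,0,0,0],
  [0,0,0,0,0,0,0.2],
  [0,0,0,0,0,0,0.2],
  [0,0,0,0,0,0,0.2],
  [0,0,-0.02,0,0,0,0.2],
  [0,0,-0.04,0,0,0,0.2],
  [0.02,0,-0.05,0,0,0,0.5],
  [0.03,0,-0.03,0,0,0,0.5],
  [0,0,0,0,0,0,0.5],
])

```text
clock: 11.52
position: [0.571, 0.0429, 0.2019]
ee_rot: [-0.08, 0.997, -0.001, 0.003]
ft_force: [1.0, -0.2, -0.3]
grip_width: 0.75
```

```bash
python3 - <<'E'
from h import *
snap('wrist','w7')
im,d,C=load('w7','wrist')
cv2.imwrite('pics/w7b.png',cv2.convertScaleAbs(cv2.resize(im[:,130:380,::-1],None,fx=2,fy=2)[:600],alpha=1.4))
plan((0.5027,-0.3030,0.2),185.5,8)
print(manip.get_obs()['joint_pos'].round(2))
P=cloud(C,d)
for v in range(90,280,16): print(v,P[v,254].round(4))
E
```

```text
now [0.5711 0.0424 0.2   ] -170.8 tilt [ 0.0034 -0.0014] g 0.752 t 11.57 F [ 0.7 -0.2  0.4]
[[0.0153, -0.0413, -0.0, 0.0, 0.0, 0.46, 1.0], [0.015, -0.0414, -0.0, 0.0, 0.0, 0.46, 1.0], [0.0147, -0.0415, -0.0, 0.0, 0.0, 0.46, 1.0], [0.0143, -0.0416, -0.0, 0.0, 0.0, 0.46, 1.0], [0.014, -0.0417, -0.0, 0.0, 0.0, 0.46, 1.0], [0.0137, -0.0418, -0.0, 0.0, 0.0, 0.46, 1.0], [0.0133, -0.0419, -0.0, 0.0, 0.0, 0.46, 1.0], [0.013, -0.0421, -0.0, 0.0, 0.0, 0.46, 1.0]]
[ 0.56  0.36 -0.87  1.61  0.28  1.3   1.37]
90 [ 0.486   0.0283 -0.0011]
106 [ 0.5035  0.0312 -0.0008]
122 [0.5163 0.0333 0.0512]
138 [0.5324 0.0359 0.0511]
154 [0.5493 0.0387 0.0497]
170 [0.5663 0.0414 0.051 ]
186 [0.5847 0.0444 0.0498]
202 [0.6033 0.0474 0.0504]
218 [0.6114 0.0488 0.0749]
234 [0.6248 0.051  0.0848]
250 [ 0.6958  0.0625 -0.0013]
266 [0.687  0.0611 0.0498]
```

View pics/w7b.png

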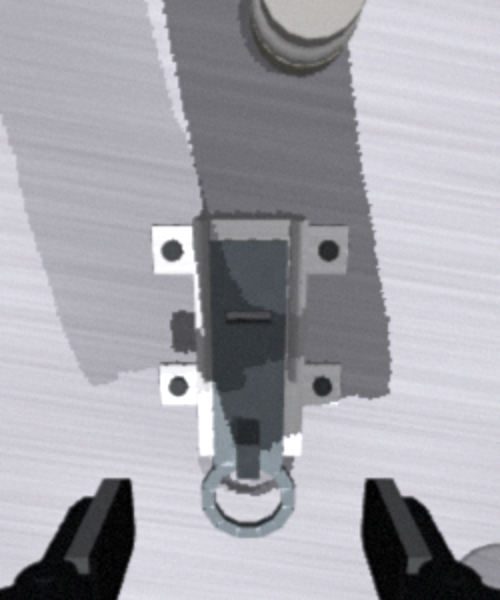

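The picture shows the bracket let go and flat in the channel (top at z 0.050–0.051), slot at crop (248,316), ring past the end. Now to the screw.

move_arm([
  [0.0155,-0.041,0,0,0,0.45,0.5],
  [0.015,-0.0415,0,0,0,0.45,0.5],
  [0.0145,-0.0415,0,0,0,0.45,0.5],
  [0.0145,-0.0415,0,0,0,0.45,0.5],
  [0.014,-0.0415,0,0,0,0.45,0.5],
  [0.0135,-0.042,0,0,0,0.45,0.5],
  [0.0135,-0.042,0,0,0,0.45,0.5],
  [0.013,-0.042,0,0,0,0.45,0.5],
  [0,0,0,0,0,0,0.5],
])

```text
clock: 12.7
position: [0.5009, -0.3069, 0.1965]
ee_rot: [-0.046, 0.999, 0.0, -0.001]
ft_force: [0.1, 0.8, 0.4]
grip_width: 0.747
```

```bash
python3 - <<'E'
from h import *
snap('wrist','w8')
im,d,C=load('w8','wrist')
P=cloud(C,d)
m=(P[...,2]>.056)&(P[...,2]<.075); m[:110]=0;m[215:]=0;m[:,:200]=0;m[:,320:]=0
v,u=np.nonzero(m);print(u.min(),u.max(),v.min(),v.max())
q=np.array([ray(C,(a,b),.063)[:2] for a,b in zip(u,v)]);r=cv2.minAreaRect((q*1000).astype(np.float32));print(r, q.mean(0))
plan((0.5027,-0.3030,0.0405),185.5,1)
print(manip.get_obs()['joint_pos'].round(2))
im,d,C=load('w7','wrist')
s=ray(C,(130+248.5/2-.25,316.5/2-.25),.051);print('slot',s)
ux=np.array([np.cos(np.radians(9.2)),np.sin(np.radians(9.2))]);print((s[:2]-[.553,.0401])@ux,(s[:2]-[.553,.0401])@[-ux[1],ux[0]])
E
```

```text
253 262 169 193
((501.8990783691406, -303.40423583984375), (25.842378616333008, 9.381250381469727), 5.236217975616455) [ 0.50230188 -0.30331105]
now [ 0.5019 -0.3042  0.1967] -174.55 tilt [-0.0012  0.0013] g 0.749 t 12.75 F [-0.4  1.5  0.6]
[[-0.0009, 0.0011, 0.1562, 0.0, 0.0, -0.05, 1.0]]
[ 1.04  0.35 -0.71  1.58  0.24  1.3   1.96]
slot [0.55332297 0.03929398 0.051     ]
0.0001899481823249877 -0.0008472892171903265
```

move_arm([
  [0,0.0005,0.04,0,0,0,0.5],
  [0,0,0.04,0,0,0,0.5],
  [0,0,0.035,0,0,0,0.5],
  [0,0,0.02,0,0,0,0.5],
  [0,0,0,0,0,0,0.5],
])

```text
clock: 13.38
position: [0.5023, -0.3011, 0.0618]
ee_rot: [-0.05, 0.999, 0.001, -0.001]
ft_force: [1.0, -0.8, -0.2]
grip_width: 0.753
```

```bash
python3 - <<'E'
from h import *
plan((0.5023,-0.3032,0.0405),185.4,1)
E
```

```text
now [ 0.5023 -0.3011  0.0618] -174.32 tilt [-0.0016  0.0017] g 0.753 t 13.38 F [ 1.  -0.8 -0.2]
[[0.0002, -0.0021, 0.0213, 0.0, 0.0, 0.28, 1.0]]
```

move_arm([
  [0,-0.002,0.01,0,0,0.3,0.5],
  [0,0,0.01,0,0,0,0.5],
  [0,0,0,0,0,0,0.5],
])

```text
clock: 13.75
position: [0.5023, -0.3041, 0.0423]
ee_rot: [-0.046, 0.999, 0.0, -0.0]
ft_force: [0.2, 0.0, -0.5]
grip_width: 0.751
```

```bash
python3 - <<'E'
from h import *
plan((0.5023,-0.3032,0.0405),185.4,1)
E
```

```text
now [ 0.5023 -0.3041  0.0423] -174.69 tilt [-0.0007  0.0004] g 0.751 t 13.75 F [ 0.2  0.  -0.5]
[[-0.0001, 0.0009, 0.0018, 0.0, 0.0, -0.09, 1.0]]
```

move_arm([
  [0,0.0005,0.002,0,0,0,0.5],
  [0,0,0,0,0,0,-1],
  [0,0,0,0,0,0,-1],
  [0,0,0,0,0,0,-1],
  [0,0,0,0,0,0,-1],
  [0,0,0,0,0,0,-1],
  [0,0,0,0,0,0,-1],
], force=100)

```text
clock: 14.62
position: [0.5028, -0.3038, 0.0412]
ee_rot: [-0.046, 0.999, -0.0, 0.0]
ft_force: [-1.4, 0.9, 5.7]
grip_width: 0.089
```

```bash
python3 - <<'E'
from h import *
plan((0.5023,-0.3032,0.0405),185.4,1)
E
```

```text
now [ 0.5028 -0.3038  0.0412] -174.68 tilt [ 0.0004 -0.0005] g 0.089 t 14.62 F [-1.4  0.9  5.7]
[[0.0005, 0.0006, 0.0007, 0.0, 0.0, -0.08, 1.0]]
```

move_arm([
  [0,0,-0.01,0,0,0,-1],
  [0,0,-0.02,0,0,0,-1],
  [0,0,-0.03,0,0,0,-1],
  [0,0,-0.04,0,0,0,-1],
  [0,0,-0.03,0,0,0,-1],
  [0,0,0,0,0,0,-1],
])

```text
clock: 15.38
position: [0.5041, -0.3041, 0.1746]
ee_rot: [-0.046, 0.999, -0.002, 0.002]
ft_force: [-0.2, -0.3, 0.1]
grip_width: 0.098
```

```bash
python3 - <<'E'
from h import *
snap('wrist','w9');snap('scene','s9')
im,d,C=load('w9','wrist')
a=cv2.resize(im[150:300,190:320,::-1],None,fx=4,fy=4,interpolation=cv2.INTER_CUBIC);cv2.imwrite('pics/w9b.png',cv2.convertScaleAbs(a,alpha=2))
plan((0.553,0.0398,0.17),189.2,8,g=-1)
E
```

```text
now [ 0.5026 -0.3037  0.1713] -174.68 tilt [ 0.0004 -0.0007] g 0.091 t 15.47 F [-0.4  0.1 -0.8]
[[-0.0103, 0.0422, 0.0002, 0.0, 0.0, -0.49, -1.0], [-0.0106, 0.0421, 0.0002, 0.0, 0.0, -0.49, -1.0], [-0.011, 0.042, 0.0002, 0.0, 0.0, -0.49, -1.0], [-0.0113, 0.0419, 0.0002, 0.0, 0.0, -0.49, -1.0], [-0.0117, 0.0418, 0.0002, 0.0, 0.0, -0.49, -1.0], [-0.012, 0.0417, 0.0002, 0.0, 0.0, -0.49, -1.0], [-0.0124, 0.0416, 0.0002, 0.0, 0.0, -0.49, -1.0], [-0.0127, 0.0415, 0.0002, 0.0, 0.0, -0.49, -1.0]]
```

View pics/w9b.png

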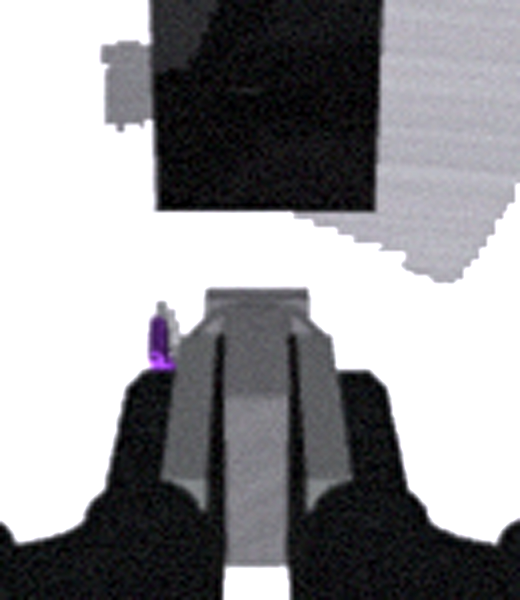

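View pics/s9.png

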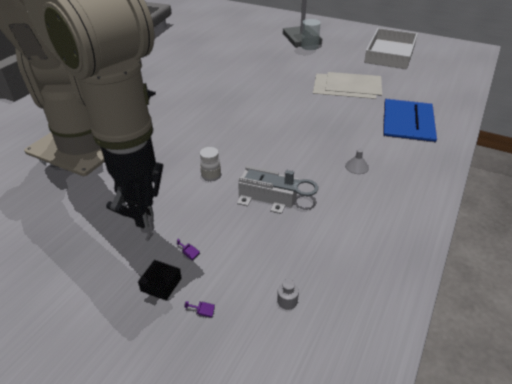

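The crop shows the screw held straight: wing between the pads at (257,400–565), collar's near edge at row 290. The scene view shows it clear of the block. Checking where it sits in the hand.

```bash
python3 - <<'E'
from h import *
im,d,C=load('w9','wrist'); K,R,o=C
T=viewer.calibration('wrist')['T_tool_cam']; Ct=(K,np.array(T)[:3,:3],np.array(T)[:3,3])
c=lambda x,y:(190+(x+.5)/4-.5,150+(y+.5)/4-.5)
zt=-(0.031-0.0092)
for y in (395,565): print('wing',ray(Ct,c(257,y),zt).round(4))
for x in (206,308): print('collar near',ray(Ct,c(x,292),0.0052).round(4))
P=cloud(Ct,d)
for y in (300,310,330,360,390,410,450,500,550): u,v=c(257,y); print(y,P[int(round(v)),int(round(u))].round(4))
E
```

```text
wing [ 0.0127 -0.0006 -0.0218]
wing [-0.0124 -0.0006 -0.0218]
collar near [ 0.0136 -0.008   0.0052]
collar near [0.0136 0.0068 0.0052]
300 [ 0.0108 -0.0005  0.0077]
310 [ 0.0119 -0.0005  0.0028]
330 [ 0.0117 -0.0006 -0.0029]
360 [ 0.0123 -0.0006 -0.0128]
390 [ 0.0121 -0.0006 -0.0195]
410 [ 0.0102 -0.0006 -0.0211]
450 [ 0.0044 -0.0006 -0.021 ]
500 [-0.0025 -0.0006 -0.022 ]
550 [-0.0104 -0.0006 -0.0213]
```

move_arm([
  [-0.0105,0.042,0,0,0,-0.5,-1],
  [-0.0105,0.042,0,0,0,-0.5,-1],
  [-0.011,0.042,0,0,0,-0.5,-1],
  [-0.0115,0.042,0,0,0,-0.5,-1],
  [-0.0115,0.042,0,0,0,-0.5,-1],
  [-0.012,0.0415,0,0,0,-0.5,-1],
  [-0.0125,0.0415,0,0,0,-0.5,-1],
  [-0.0125,0.0415,0,0,0,-0.4,-1],
  [0,0,0,0,0,0,-1],
  [0,0,0,0,0,0,-1],
])

```text
clock: 16.73
position: [0.5523, 0.039, 0.17]
ee_rot: [-0.08, 0.997, -0.0, -0.001]
ft_force: [0.2, -1.1, -1.5]
grip_width: 0.091
```

```bash
python3 - <<'E'
from h import *
plan((0.5535,0.0395,0.10),189.2,1,g=-1)
print(manip.get_obs()['joint_pos'].round(2))
E
```

```text
now [0.5523 0.039  0.17  ] -170.79 tilt [-0.0015 -0.0004] g 0.091 t 16.73 F [ 0.2 -1.1 -1.5]
[[-0.0013, 0.0003, 0.07, 0.0, 0.0, 0.01, -1.0]]
[ 0.59  0.34 -0.88  1.7   0.28  1.24  1.37]
```

move_arm([
  [-0.0013,0.0003,0.03,0,0,0,-1],
  [0,0,0.03,0,0,0,-1],
  [0,0,0.017,0,0,0,-1],
  [0,0,0,0,0,0,-1],
  [0,0,0,0,0,0,-1],
])

```text
clock: 17.35
position: [0.5546, 0.04, 0.0948]
ee_rot: [-0.08, 0.997, -0.0, 0.001]
ft_force: [-0.1, 0.2, -0.3]
grip_width: 0.096
```

```bash
python3 - <<'E'
from h import *
snap('wrist','w10')
im,d,C=load('w10','wrist')
a=cv2.resize(im[100:300,180:330,::-1],None,fx=3,fy=3,interpolation=cv2.INTER_CUBIC);cv2.imwrite('pics/w10b.png',cv2.convertScaleAbs(a,alpha=2))
plan((0.5535,0.0395,0.0857),189.2,1,g=-1)
E
```

```text
now [0.5547 0.0401 0.0949] -170.8 tilt [ 0.0017 -0.0001] g 0.094 t 17.4 F [0.4 0.4 0.1]
[[0.0013, -0.0004, 0.0092, 0.0, 0.0, 0.0, -1.0]]
```

View pics/w10b.png

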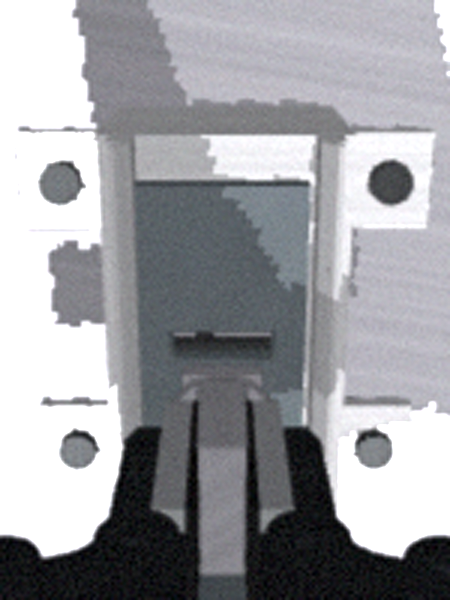

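```bash
python3 - <<'E'
from h import *
im,d,C=load('w10','wrist'); K=C[0]
T=np.array(viewer.calibration('wrist')['T_tool_cam']); Ct=(K,T[:3,:3],T[:3,3])
c=lambda x,y:(180+(x+.5)/3-.5,100+(y+.5)/3-.5)
for x,y in((222,331),(222,353),(173,341),(271,341)): print(x,y,ray(Ct,c(x,y),.0439).round(4))
for x,y in((134,182),(309,182)): print('end',ray(Ct,c(x,y),.0439).round(4))
for x in (184,262): print('collar',ray(Ct,c(x,377),.0055).round(4))
g=im.mean(2)
print(g[203:224,254].round(0))
E
```

```text
222 331 [ 0.0049 -0.0007  0.0439]
222 353 [-0.0009 -0.0007  0.0439]
173 341 [ 0.0023 -0.0125  0.0439]
271 341 [0.0023 0.0111 0.0439]
end [ 0.0414 -0.0206  0.0439]
end [0.0414 0.0189 0.0439]
collar [ 0.0117 -0.0081  0.0055]
collar [0.0117 0.007  0.0055]
[47. 49. 50. 48. 44. 47. 50. 46. 62. 33. 22. 19. 24. 27. 31. 35. 43. 46.
 45. 51. 50.]
```

By two edges, the slot's centre is 1.4 mm toward tool +x. Laterally it agrees with the screw (−0.7 against −0.6 mm). I'll shift it and go down carefully.

move_arm([
  [0.0014,0,0.004,0,0,0,-1],
  [0,0,0.003,0,0,0,-1],
  [0,0,0.002,0,0,0,-1],
  [0,0,0.001,0,0,0,-1],
  [0,0,0,0,0,0,-1],
])

```text
clock: 18.02
position: [0.5526, 0.04, 0.0837]
ee_rot: [-0.08, 0.997, 0.0, -0.0]
ft_force: [-0.5, -0.0, -0.3]
grip_width: 0.094
```

```bash
python3 - <<'E'
from h import *
plan((0.5535,0.0395,0.0857),189.2,1,g=-1)
E
```

```text
now [0.5526 0.04   0.0837] -170.78 tilt [-0.  0.] g 0.094 t 18.02 F [-0.5 -0.  -0.3]
[[-0.0008, -0.0006, -0.002, 0.0, 0.0, 0.02, -1.0]]
```

move_arm([
  [0,0,0.0015,0,0,0,-1],
  [0,0,0.0015,0,0,0,-1],
  [0,0,0.0015,0,0,0,-1],
  [0,0,0.001,0,0,0,-1],
  [0,0,0,0,0,0,-1],
])

```text
clock: 18.65
position: [0.5526, 0.04, 0.0782]
ee_rot: [-0.08, 0.997, -0.0, -0.0]
ft_force: [-0.4, 0.4, -1.1]
grip_width: 0.095
```

```bash
python3 - <<'E'
from h import *
plan((0.5535,0.0395,0.0857),189.2,1,g=-1)
E
```

```text
now [0.5526 0.04   0.0782] -170.78 tilt [-0.     -0.0001] g 0.095 t 18.65 F [-0.4  0.4 -1.1]
[[-0.0008, -0.0006, -0.0075, 0.0, 0.0, 0.02, -1.0]]
```

move_arm([
  [0,0,0.001,0,0,0,-1],
  [0,0,0.001,0,0,0,-1],
  [0,0,0.001,0,0,0,-1],
  [0,0,0,0,0,0,-1],
])

```text
clock: 19.15
position: [0.5526, 0.04, 0.0752]
ee_rot: [-0.08, 0.997, -0.0, -0.0]
ft_force: [0.3, -0.2, -1.8]
grip_width: 0.088
```

```bash
python3 - <<'E'
from h import *
plan((0.5535,0.0395,0.0857),189.2,1,g=-1)
E
```

```text
now [0.5526 0.04   0.0752] -170.78 tilt [-0.0001 -0.0001] g 0.088 t 19.15 F [ 0.3 -0.2 -1.8]
[[-0.0009, -0.0006, -0.0105, 0.0, 0.0, 0.02, -1.0]]
```

move_arm([
  [0,0,0.001,0,0,0,-1],
  [0,0,0.0005,0,0,0,-1],
  [0,0,0,0,0,0,-1],
])

```text
clock: 19.52
position: [0.5526, 0.0399, 0.0738]
ee_rot: [-0.08, 0.997, -0.0, -0.0]
ft_force: [-0.3, 0.4, -2.1]
grip_width: 0.094
```

```bash
python3 - <<'E'
from h import *
plan((0.5535,0.0395,0.0857),189.2,1,g=-1)
E
```

```text
now [0.5526 0.0399 0.0738] -170.78 tilt [-0.0001 -0.0001] g 0.094 t 19.52 F [-0.3  0.4 -2.1]
[[-0.0008, -0.0006, -0.0119, 0.0, 0.0, 0.02, -1.0]]
```

The foot is about 2 mm below the nut's top with no push felt, so it's probably in the nut's slot. Continuing gently.

move_arm([
  [0,0,0.001,0,0,0,-1],
  [0,0,0.001,0,0,0,-1],
  [0,0,0,0,0,0,-1],
])

```text
clock: 19.9
position: [0.5526, 0.04, 0.0717]
ee_rot: [-0.08, 0.997, -0.0, -0.0]
ft_force: [-0.0, 0.2, -1.5]
grip_width: 0.091
```

```bash
python3 - <<'E'
from h import *
plan((0.5535,0.0395,0.0857),189.2,1,g=-1)
E
```

```text
now [0.5526 0.04   0.0717] -170.78 tilt [-0.0001 -0.0001] g 0.091 t 19.9 F [-0.   0.2 -1.5]
[[-0.0008, -0.0006, -0.014, 0.0, 0.0, 0.02, -1.0]]
```

move_arm([
  [0,0,0.0015,0,0,0,-1],
  [0,0,0.0015,0,0,0,-1],
  [0,0,0.0015,0,0,0,-1],
  [0,0,0.0015,0,0,0,-1],
  [0,0,0,0,0,0,-1],
])

```text
clock: 20.52
position: [0.5526, 0.04, 0.0657]
ee_rot: [-0.08, 0.997, -0.0, -0.0]
ft_force: [1.3, 0.6, -1.1]
grip_width: 0.09
```

```bash
python3 - <<'E'
from h import *
plan((0.5535,0.0395,0.0857),189.2,1,g=-1)
E
```

```text
now [0.5526 0.04   0.0657] -170.78 tilt [-0.0001 -0.    ] g 0.09 t 20.52 F [ 1.3  0.6 -1.1]
[[-0.0008, -0.0006, -0.02, 0.0, 0.0, 0.02, -1.0]]
```

move_arm([
  [0,0,0.0015,0,0,0,-1],
  [0,0,0.0015,0,0,0,-1],
  [0,0,0.001,0,0,0,-1],
  [0,0,0.0005,0,0,0,-1],
  [0,0,0,0,0,0,-1],
])

```text
clock: 21.15
position: [0.5526, 0.04, 0.0613]
ee_rot: [-0.08, 0.997, -0.0, -0.0]
ft_force: [0.6, 0.8, -0.6]
grip_width: 0.091
```

```bash
python3 - <<'E'
from h import *
plan((0.5535,0.0395,0.0857),189.2,1,g=-1)
E
```

```text
now [0.5526 0.04   0.0613] -170.78 tilt [-0. -0.] g 0.091 t 21.15 F [ 0.6  0.8 -0.6]
[[-0.0008, -0.0006, -0.0244, 0.0, 0.0, 0.02, -1.0]]
```

move_arm([
  [0,0,0.0005,0,0,0,-1],
  [0,0,0.0005,0,0,0,-1],
  [0,0,0,0,0,0,-1],
])

```text
clock: 21.52
position: [0.5526, 0.04, 0.0603]
ee_rot: [-0.08, 0.997, -0.0, 0.0]
ft_force: [0.1, 1.0, -1.0]
grip_width: 0.094
```

```bash
python3 - <<'E'
from h import *
snap('wrist','w11')
im,d,C=load('w11','wrist')
a=cv2.resize(im[100:300,180:330,::-1],None,fx=3,fy=3,interpolation=cv2.INTER_CUBIC);cv2.imwrite('pics/w11b.png',cv2.convertScaleAbs(a,alpha=2))
plan((0.5535,0.0395,0.0857),189.2,1,g=-1);print(manip.get_obs()['torque'])
print(manip.get_obs()['joint_pos'].round(2))
E
```

```text
now [0.5526 0.0399 0.0603] -170.78 tilt [ 0.     -0.0001] g 0.094 t 21.57 F [ 0.3 -0.1 -1.4]
[[-0.0008, -0.0006, -0.0254, 0.0, 0.0, 0.02, -1.0]]
[0.0247424  0.02110073 0.08544919]
[ 0.52  0.47 -0.82  1.8   0.39  1.04  1.29]
```

View pics/w11b.png

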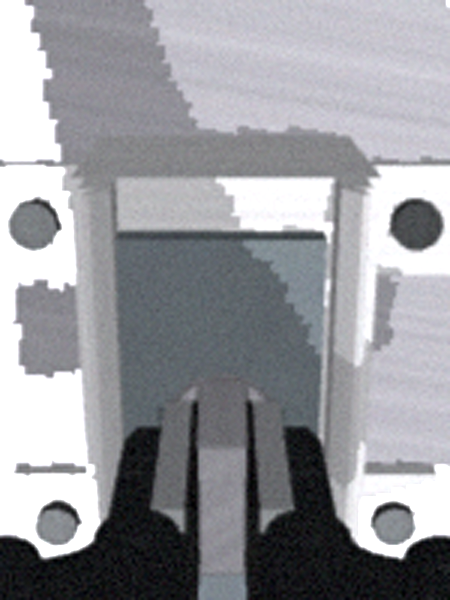

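The collar is nearly down on the bracket and the bracket hasn't moved. I'll press slightly until contact is felt.

move_arm([
  [0,0,0.0005,0,0,0,-1],
  [0,0,0,0,0,0,-1],
])

```text
clock: 21.82
position: [0.5527, 0.04, 0.0602]
ee_rot: [-0.08, 0.997, -0.0, 0.0]
ft_force: [-2.0, 0.5, 5.2]
grip_width: 0.093
```

```bash
python3 - <<'E'
from h import *
plan((0.5535,0.0395,0.0857),189.2,1,g=-1)
E
```

```text
now [0.5527 0.04   0.0602] -170.78 tilt [ 0.0001 -0.0004] g 0.093 t 21.82 F [-2.   0.5  5.2]
[[-0.0007, -0.0006, -0.0255, 0.0, 0.0, 0.02, -1.0]]
```

Contact at Fz +5 N, TCP z 0.0602, so the origin is at 51 mm as it should be. Turning clockwise now (tool +wz).

move_arm([
  [0,0,-0.0002,0,0,5,-1],
  [0,0,0,0,0,8,-1],
  [0,0,0,0,0,8,-1],
  [0,0,0,0,0,8,-1],
  [0,0,0,0,0,8,-1],
  [0,0,0,0,0,0,-1],
])

```text
clock: 22.58
position: [0.5528, 0.0401, 0.0603]
ee_rot: [0.24, 0.971, -0.0, 0.0]
ft_force: [0.5, -0.2, 1.8]
grip_width: 0.089
```

```bash
python3 - <<'E'
from h import *
plan((0.5526,0.04,0.0602),99.2,1,g=-1);print(manip.get_obs()['torque'])
E
```

```text
now [0.5528 0.0401 0.0603] 152.27 tilt [ 0.0006 -0.0003] g 0.089 t 22.57 F [ 0.5 -0.2  1.8]
[[0.0002, -0.0002, 0.0001, 0.0, 0.0, 53.07, -1.0]]
[ 0.03402764  0.01436926 -0.03819132]
```

move_arm([
  [0,0,0,0,0,8,-1],
  [0,0,0,0,0,8,-1],
  [0,0,0,0,0,8,-1],
  [0,0,0,0,0,8,-1],
  [0,0,0,0,0,8,-1],
  [0,0,0,0,0,4,-1],
  [0,0,0,0,0,0,-1],
])

```text
clock: 23.45
position: [0.5534, 0.0403, 0.0603]
ee_rot: [0.585, 0.811, 0.001, 0.001]
ft_force: [4.7, 0.7, -1.5]
grip_width: 0.088
```

```bash
python3 - <<'E'
from h import *
plan((0.5526,0.04,0.0602),99.2,1,g=-1);print(manip.get_obs()['torque'])
E
```

```text
now [0.5534 0.0403 0.0603] 108.43 tilt [0.0018 0.0003] g 0.088 t 23.45 F [ 4.7  0.7 -1.5]
[[-0.0, -0.0009, 0.0001, 0.0, 0.0, 9.23, -1.0]]
[ 0.2704177  -0.95557191  0.04654844]
```

move_arm([
  [0,0,0,0,0,3,-1],
  [0,0,0,0,0,3,-1],
  [0,0,0,0,0,0,-1],
])

```text
clock: 23.82
position: [0.5535, 0.0409, 0.0603]
ee_rot: [0.626, 0.78, 0.001, 0.0]
ft_force: [5.4, 2.6, -0.6]
grip_width: 0.092
```

```bash
python3 - <<'E'
from h import *
plan((0.5526,0.04,0.0602),99.2,1,g=-1);print(manip.get_obs()['torque'])
E
```

```text
now [0.5535 0.0409 0.0603] 102.45 tilt [0.002  0.0012] g 0.092 t 23.82 F [ 5.4  2.6 -0.6]
[[-0.0007, -0.001, 0.0001, 0.0, 0.0, 3.25, -1.0]]
[ 0.7482553  -1.10924692  0.03503502]
```

move_arm([
  [0,0,0,0,0,3,-1],
  [0,0,0,0,0,0,-1],
])

```text
clock: 24.08
position: [0.5535, 0.0412, 0.0603]
ee_rot: [0.646, 0.763, 0.001, 0.0]
ft_force: [4.5, 3.5, -2.0]
grip_width: 0.098
```

```bash
python3 - <<'E'
from h import *
plan((0.5526,0.04,0.0602),99.2,1,g=-1);print(manip.get_obs()['torque'])
E
```

```text
now [0.5535 0.0412 0.0603] 99.47 tilt [0.0021 0.0015] g 0.098 t 24.07 F [ 4.5  3.5 -2. ]
[[-0.001, -0.0011, 0.0001, 0.0, 0.0, 0.27, -1.0]]
[ 0.96445019 -1.11970829 -0.02882235]
```

move_arm([
  [0,0,0,0,0,0,-0.3],
  [0,0,0,0,0,0,-0.3],
  [0,0,0,0,0,0,-0.3],
  [0,0,0,0,0,0,-0.3],
  [0,0,-0.01,0,0,0,-0.3],
  [0,0,-0.03,0,0,0,-0.3],
  [0,0,-0.05,0,0,0,-0.3],
  [0.02,0,-0.05,0,0,0,-0.3],
  [0,0,0,0,0,0,-0.3],
  [0,0,0,0,0,0,-0.3],
])

```text
clock: 25.32
position: [0.5493, 0.0595, 0.2001]
ee_rot: [0.648, 0.762, -0.0, 0.0]
ft_force: [0.0, -1.1, -0.5]
grip_width: 0.351
```

```bash
python3 - <<'E'
from h import *
snap('wrist','w12')
im,d,C=load('w12','wrist')
cv2.imwrite('pics/w12b.png',cv2.convertScaleAbs(cv2.resize(im[:,:,::-1],None,fx=1.5,fy=1.5),alpha=1.4))
P=cloud(C,d)
m=(P[...,2]>.075)&(P[...,2]<.1)&(np.hypot(P[...,0]-.553,P[...,1]-.04)<.025)
v,u=np.nonzero(m);q=np.array([ray(C,(a,b),.082)[:2] for a,b in zip(u,v)]);print(np.median(P[m][:,2]),cv2.minAreaRect((q*1000).astype(np.float32)))
plan((0.5526,0.04,0.0602),99.2,1,g=-1)
E
```

```text
0.08112387984316208 ((553.150634765625, 41.704994201660156), (9.66418170928955, 26.92024803161621), 13.076204299926758)
now [0.549  0.0591 0.1993] 99.2 tilt [-0.0011 -0.0005] g 0.35 t 25.38 F [ 0.3 -0.3 -0.3]
[[-0.0195, 0.0005, 0.1391, 0.0, 0.0, -0.0, -1.0]]
```

View pics/w12b.png

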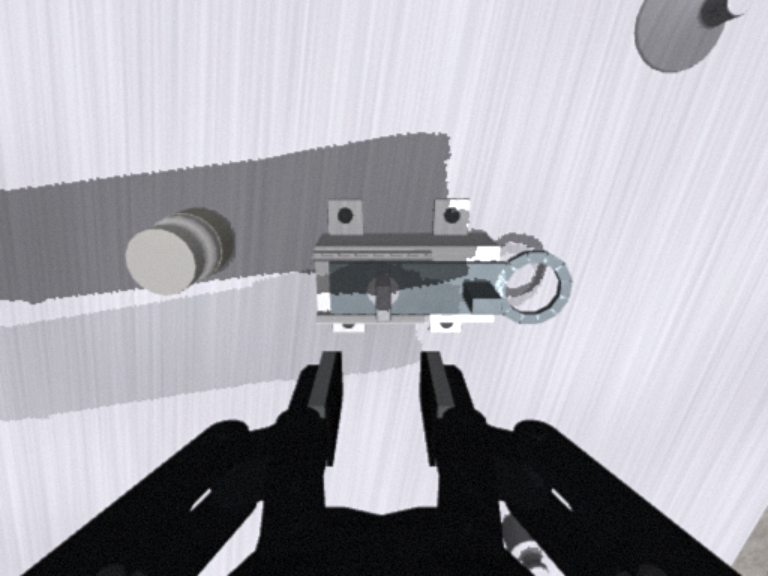

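The wing now stands across the rail at (383,298), collar on the bracket, bracket in the channel with ring out, and jar and funnel untouched. Last numeric check.

```bash
python3 - <<'E'
from h import *
im,d,C=load('w12','wrist')
cv2.imwrite('pics/w12c.png',cv2.resize(im[150:225,200:390,::-1],None,fx=4,fy=4,interpolation=cv2.INTER_CUBIC))
snap('top','t12');P=cloud(cam('top'),np.load('pics/t12.npz')['d'])
c2=lambda x,y:((x+.5)/1.5-.5,(y+.5)/1.5-.5)
r=ray(C,c2(533.5,287),.048);e=ray(C,c2(330,289),.051)
ux=np.array([np.cos(np.radians(9.2)),np.sin(np.radians(9.2))]);uy=np.array([-ux[1],ux[0]]);w=np.array([.553,.0401])
for n,p in(('ring',r),('end',e),('screw',np.array([.5531,.0412]))): print(n,(p[:2]-w)@ux,(p[:2]-w)@uy)
Pw=cloud(C,d)
for uv in((230,192),(300,190),(285,186),(290,186)): print(Pw[uv[1],uv[0]].round(4))
E
```

```text
ring 0.11231426908925105 -0.00022230840505319265
end -0.038177587253387935 -0.0008147136963816615
screw 0.0002745829329683068 0.0010698617728111086
[0.5264 0.0351 0.0498]
[0.6022 0.05   0.0502]
[0.5849 0.0521 0.0507]
[0.5904 0.0527 0.0501]
```

View pics/w12c.png

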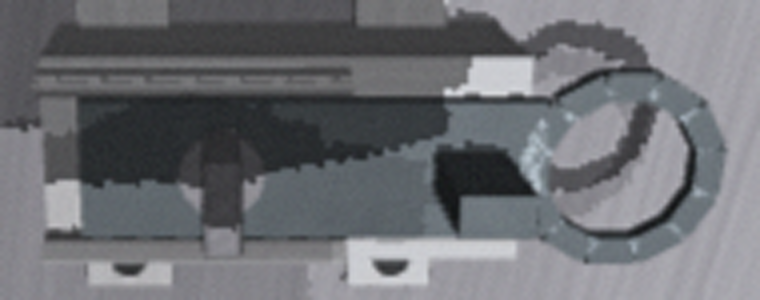

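View pics/t12.png

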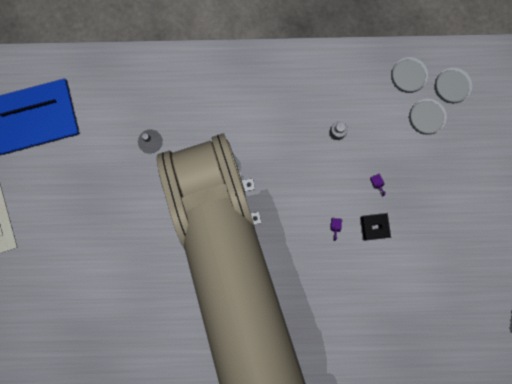

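The bracket (x about +2 mm, y within 1 mm, top at 0.050–0.051) and the screw (about 2 mm from the slot centre, turned about 86–90°) are both in tolerance. The bystanders stand at their starting pixels. Handing in.

```bash
python3 -c "
from h import *
print(manip.hand_in())"
```

```text
the job is handed in; nothing more can be done
None
```

The job is done and handed in at about 25 s of the 72 s allowed. No verdict was reported.

**What I did:**
- I laid the ring bracket flat in the channel with its ring past the open end, and let it go.
- I put the thumbscrew through the bracket's slot. The nut's slot turned out to be almost under the window's middle, so no sliding search was needed.
- I pushed the screw down until its collar met the bracket, with about 5 N of contact force at the expected height (origin 51 mm above the rail's).
- I turned it clockwise about 90°, let go and backed off.

**Last checks:**
- **Bracket:** its top was at 50–51 mm, meaning flat on the seat. It sat about 2 mm lengthways and less than 1 mm sideways from the window's middle.
- **Screw:** its wing top was at about 81 mm, where 82 mm is expected. It was within about 2 mm of the bracket's slot centre.
- **Bystanders:** the funnel, weight and both purple screws were at their starting pixels in the top view. The arm hid the jar there, but the wrist view showed it standing.

**Disagreements:**
- The wing measured about 86° of turn in the last picture, against 90° by the tool. Both are well over the 63° needed.
- I felt no clear stop in the turning torque, only side forces of about 5 N and moments of about 1 N m near the end.

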